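# Lock the bayonet lid on the mini chopper

### The job

Close the mini chopper: take its lid from the sloping wire rest, set it level on the chopper with its two lugs in the two slots of the mouth, press it down against the spring and turn it clockwise (seen from above) until it stops, so that it stays locked when you let go. Leave the jars and the bowl round about where they stand.

Things in the scene. Friction and masses are not known exactly. Their poses are not given: they have to be found in the camera images.
- lid_grip (a point): centre of the handle of the loose lid (grey plastic, 0.13 to 0.24 kg), on the lid's axis. The handle is a bar 66 mm long (lid x), 18 thick (lid y), 36 tall (lid z) on a disc 120 across, 6 thick, whose top is 18 mm below this point. Under the disc a skirt 90 across reaches to 39 mm below this point. It starts tilted 26 degrees on its rest, bar pointing up the slope, and lifts off along lid +z
- lid_lug (a point): outer end of one of the two lugs, 53 mm from the lid's axis on lid +x and 36 mm below the handle's centre; the other is opposite, on lid -x, so both lie in line with the handle bar. Each is 16 mm wide and 6 mm thick, at the lower end of the skirt. A half turn about lid z gives the same lid
- chopper_mouth (a point): centre of the mouth of the fixed white mini chopper (134 mm across at the base, 121 at the mouth), level with the top of its rim, 100 mm above the worktop; z up. The rim is an inward flange 5 mm thick, 95 mm inside, cut by two slots; below it the bore is 111 mm. Dropped in, the lid first rests on the sprung plate, lugs still inside the slots, handle centre 32 mm above this point
- chopper_slot (a point): middle of one of the two slots in the flange, 24 mm wide, open from above, 51.5 mm from the mouth's centre, level with it; the other is opposite. The slots lie 75 degrees counter-clockwise (from above) of the chopper's +x and -x. Only here can the lugs go down: press the resting lid 4 mm or more farther (at most 8, then disc meets rim) and it can be turned clockwise under the flange
- chopper_rib (a point): upright rib outside the wall, 62.5 mm from the axis on the chopper's +x, 24 mm below the mouth; a second one is opposite. They mark the locked place: after turning clockwise 75 degrees from the slots the lugs meet a hard stop in line with the ribs. Let go there, the spring holds the lugs up under the flange, handle centre 28 mm above the mouth. Turning counter-clockwise is blocked
- safety_plate (a joint): travel of the sprung plate inside the mouth, m: 0 up and untouched, about 0.004 with the lid locked, 0.008 with the lid pressed down as far as it goes; it pushes up with 3 N at 0, 6 N at 0.004 and 9 N at 0.008
- lid_rest: fixed steel wire rest left of the chopper, two 8 mm rods 64 mm apart sloping at 26 degrees up towards its own +x, with two upturned ends at the low side that hold the lid's edge from sliding; 120 mm long, 72 wide, 101 tall. A wall cabinet hangs over it, lower front edge 0.44 m up at x = 0.54: come in tilted with the lid. Origin on the worktop under the middle of the lid's skirt
- spice_jar_front: small spice jar with a screw top, 44 mm across, 100 mm tall, standing near the front edge, between chopper and rest; bystander, leave it alone; origin at the centre of its underside
- spice_jar_back: small spice jar with a dark screw top, 41 mm across, 104 mm tall, standing behind the work; bystander; origin at the centre of its underside
- storage_jar: larger glass storage jar with a dark top, 84 mm across, 140 mm tall, standing far left under the wall cabinet; bystander; origin at the centre of its underside
- prep_bowl: light plastic bowl, 125 mm across, 44 mm tall, at the front left; bystander; origin at the centre of its underside

How it is judged:
By the outcome, as a careful person would: the job done as asked, in the order asked, and still so for the second after the job is handed in, with the robot touching nothing.
It also fails if it takes over 48 s, if anything falls off the work surface, if the arm or the gripper's body presses on something with over 40 N, if the wrist force passes 120 N, or if a joint passes its speed limit or range.

### The arm

A 7-joint arm with a two-finger parallel gripper is mounted at the origin on a cart in front of the work surface, level with it; the furniture and walls round the work are solid. World frame = base frame: x ahead of the robot, y to its left, z up, the work surface at z = 0. Lengths are in m, angles in degrees, forces in N, time in s.
With the tool pointing down it reaches from about 0.425 to 0.875 m from the base axis. Payload 4.7 kg.
Tool frame: the origin (TCP) lies at the very end of the fingers, on their centre line; the grasp point (between the pads) lies 19 mm behind it; z points along the fingers, y is the direction in which the jaws open and shut (so a half turn about z gives the same grasp; the last joint's range is limited). The gripper opens to 87 mm and grips with 3 to 60 N. Pads are 19 mm wide; open, the fingers measure 117 mm over their backs; the gripper's body (75 mm by 190 mm) begins 51 mm behind the grasp point.
Start: joints at [-64.223, 18.392, -4.016, 83.108, 1.295, 78.541, -3.26], TCP at [0.274, 0.589, 0.223] pointing down, gripper open.
Joint ranges: [-163.93, 163.93], [-17.29, 119.83], [-79.2, 71.16], [3.27, 140.29], [-89.18, 269.18], [5.43, 117.66], [-154.24, 154.24]. Speed limits (degrees/s): [147.25, 147.25, 180, 180, 180, 180, 180].

### API

Orientations are given as [roll, pitch, yaw] about the fixed x, y, z axes, in that order (R = Rz(yaw) Ry(pitch) Rx(roll)).
In Python, from cell import monitor, read_camera, camera_info, env, look_for gives the robot as it stands.
- The arm moves only by the tool servo_tool, never from a script. Its argument "commands" is one flat list of numbers, 6 for each row, row after row: the shift along the tool's x, y, z in mm, then the turn, a rotation vector about the tool's x, y, z in degrees. A call has 1 to 10 rows; each row shifts and turns the commanded pose from where the row before left it, along the tool's axes as they then stand; what a row does not reach is not made up. A row lasts 1/10 s, in which the tool goes at most 50 mm and 8.59 degrees, less where a joint would pass 70% of its speed; a pose out of reach is approached as far as the arm can. A call is refused whole if a number of a shift passes 50 or a number of a turn 8.59, either way. A call with a gripper value outside its range is refused whole. "jaw" is the finger opening in mm, from 0 to 87, set as the call begins (left out, the last holds). The fingers move at their own pace and stop on an object; "newtons" is the grip in N (left out, the last holds). Time passes only in rows, so rows that do not move let the fingers close. It gives the time, the measured TCP pose, the force and the opening at its end, in the units of the state.
- monitor.get_obs(): the state, without advancing time (a new reading comes with each control period).
- read_camera(name): name is "scene" or "side" or "wrist"; returns (picture, depth): 400x640x3 uint8, red, green, blue; 400x640 float32, m along the optical axis (not along the pixel's ray), 0 where there is no reading.
- camera_info(name): a dict with "camera_matrix" (3x3 intrinsics, pixels), "k1" (the pictures are not rectified: a ray, as slopes to the right and down, at radius r is drawn at 1 + k1 r^2 times it, then the intrinsics apply), "R" (3x3) and "t" (3): a world point X has camera coordinates R X + t; the wrist camera has in their place "T_tool_cam" (4x4, takes a point from camera to tool coordinates, whose origin is the TCP and whose axes are the flange's). Camera axes: x right, y down, z forward; pixel columns grow to the right and rows downward; lengths in m; the calibration is good to about 2 mm. A picture is of the moment at which its call begins: read the wrist's pose just before it. camera_info takes no time and is no camera call.
- env.sign_off(): hands the job in, once; it reports no verdict.
Trained networks look in the newest picture that a camera, given by its name, has taken for a name from the list of things; names that differ only in an ending like _2 or _b are one class to them, and where a whole thing is asked for, a point or a joint stands for the part that bears it (a point fixed in the world has none). Each returns a list of dicts, best first, with "conf" (0 to 1); they miss things now and then, are a little off and sometimes report something else, mostly with a low value. They report only what shows in the picture. A call takes as long as a camera call.
- look_for(camera, label): "box" ([left, top, width, height] in pixels, round what is visible of it).
The state is a dict: "time_s": time; "qpos": joint angles; "joint_velocities": joint speeds; "effort": joint torques, N m; "tool_pos": TCP position; "tool_rot": TCP orientation; "force": force on the tool from outside, world axes, zero at the start; "wrist_torque": the same for the moment, N m; "grip_width": finger opening in m.
Only numpy, scipy, OpenCV 4.12 (cv2) and the standard library are available. Lean on these libraries where they do the work, as an engineer would, in place of code of your own. Each camera call takes 0.05 s, during which the arm holds its last target.

## Working session

There is one attempt and no reset: what is moved stays moved. The work goes in short steps, Python scripts to look and compute and a tool call to move; the robot and the scene stay as the last step left them, time stands still between calls to the robot, and variables do not carry over. Pictures are saved under pics/ and viewed, and the job is handed in when it is done.

Besides the shell and the picture viewer there is one more tool, called after "Call:" in YAML: its name, and indented under it one key for each argument. servo_tool: Moves the arm, as the interface text tells. Its arguments: {"type":"object","properties":{"commands":{"type":"array","items":{"type":"number"}},"jaw":{"type":"number"},"newtons":{"type":"number"}},"required":["commands"]}

```bash
ls; mkdir -p pics; cat > h.py <<'E'
import numpy as np,cv2
from cell import monitor, read_camera, camera_info, env, look_for
from scipy.spatial.transform import Rotation as Ro
def shot(n,f):
    o=monitor.get_obs(); p,d=read_camera(n); cv2.imwrite('pics/'+f+'.png',p[:,:,::-1]); np.savez('pics/'+f+'.npz',p=p,d=d,tp=o['tool_pos'],tr=o['tool_rot']); return p,d,o
def cloud(n,d,o=None):
    ci=camera_info(n);K=np.array(ci['camera_matrix']);k=ci['k1']
    v,u=np.mgrid[0:400,0:640]
    dist=np.array([k,0,0,0.])
    s=cv2.undistortPoints(np.stack([u,v],-1).reshape(-1,1,2).astype(float),K,dist).reshape(400,640,2)
    P=np.concatenate([s*d[...,None],d[...,None]],-1)
    if n=='wrist':
        T=np.array(ci['T_tool_cam']); P=P@T[:3,:3].T+T[:3,3]
        R=Ro.from_euler('xyz',o['tool_rot'],degrees=True).as_matrix(); P=P@R.T+np.array(o['tool_pos'])
    else:
        R=np.array(ci['R']);t=np.array(ci['t']); P=(P-t)@R
    P[d<=0]=np.nan
    return P
E
python3 - <<'E'
from h import *
print(monitor.get_obs())
for n in ['scene','side','wrist']:
    p,d,o=shot(n,n+'0'); print(n,camera_info(n))
    for l in ['lid_grip','lid_rest','chopper_mouth','chopper_rib','chopper_slot','safety_plate','spice_jar_front']:
        print(l,[(np.round(x['box']),round(x['conf'],2)) for x in look_for(n,l)][:3])
print(monitor.get_obs()['time_s'])
E
```

```text
pics
{'time_s': 0.0, 'qpos': array([-64.22075328,  18.43747728,  -4.01726886,  83.17579624,
         1.29664002,  78.54004527,  -3.258739  ]), 'joint_velocities': array([-0.09670992,  0.02929784, -0.02833871, -0.05146703, -0.04226732,
        0.00532446, -0.01923346]), 'effort': array([ 2.05362194e-04, -4.91298294e+01, -4.04154276e-01, -3.12532425e+01,
       -6.41836273e-02,  4.36759565e-02,  1.65912284e-04]), 'tool_pos': array([0.2742112 , 0.58871502, 0.22147186]), 'tool_rot': array([-1.79892024e+02,  6.84256501e-03,  1.55033766e+02]), 'force': array([ 0.63201597, -0.06615356,  0.08008331]), 'wrist_torque': array([ 0.00507461, -0.05082216, -0.02468565]), 'grip_width': 0.0869166356975987}
scene {'camera_matrix': array([[410.83467318,   0.        , 322.04488388],
       [  0.        , 410.83467318, 195.52757029],
       [  0.        ,   0.        ,   1.        ]]), 'k1': -0.10248010884858529, 'R': array([[ 0.91236749, -0.40870778,  0.0233135 ],
       [-0.15975965, -0.40791207, -0.89893526],
       [ 0.37691169,  0.81643475, -0.43746072]]), 't': array([-0.35485637,  0.25348738,  0.49
[... 1191 characters left out ...]
 221.,  24.,  47.]), 0.77)]
wrist {'camera_matrix': array([[279.89781072,   0.        , 322.87357698],
       [  0.        , 279.89781072, 203.35700381],
       [  0.        ,   0.        ,   1.        ]]), 'k1': -0.0378986229766137, 'T_tool_cam': array([[-6.04137891e-04, -9.53309524e-01, -3.01994350e-01,
         8.37784495e-02],
       [ 9.99999627e-01, -7.62184860e-04,  4.05505667e-04,
         8.29256840e-04],
       [-6.16747935e-04, -3.01993992e-01,  9.53309629e-01,
        -1.61262090e-01],
       [ 0.00000000e+00,  0.00000000e+00,  0.00000000e+00,
         1.00000000e+00]])}
lid_grip []
lid_rest []
chopper_mouth []
chopper_rib []
chopper_slot []
safety_plate []
spice_jar_front []
1.2
```

View pics.

View pics/scene0.png

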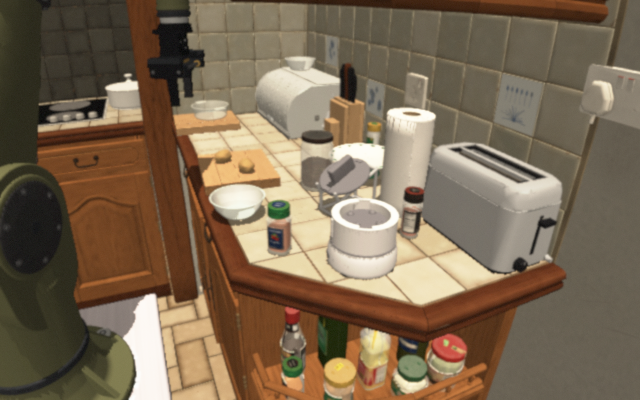

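View pics/side0.png

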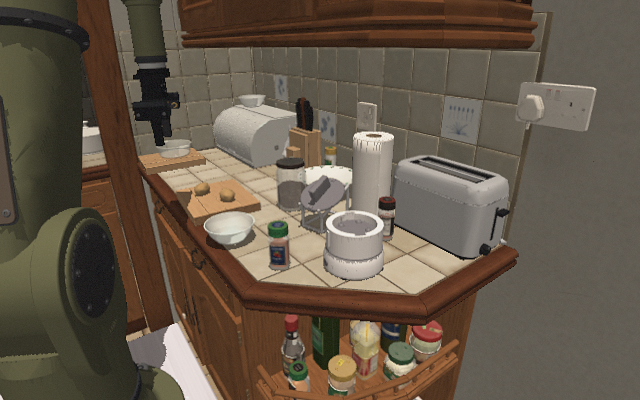

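```bash
python3 - <<'E'
from h import *
for n in ['scene','side']:
    z=np.load(f'pics/{n}0.npz'); P=cloud(n,z['d'])
    c=z['p'][120:290,240:420]; cv2.imwrite(f'pics/{n}0c.png',cv2.resize(c[:,:,::-1],None,fx=3.5 if n=='scene' else 3.5,fy=3.5,interpolation=cv2.INTER_CUBIC))
    for (u,v) in ([(345,170),(340,190),(365,235),(279,230),(364,215)] if n=='scene' else [(325,192),(353,250),(280,240),(353,224)]): print(n,u,v,np.round(P[v,u],3))
E
```

```text
scene 345 170 [0.577 0.302 0.106]
scene 340 190 [0.552 0.272 0.074]
scene 365 235 [0.497 0.067 0.089]
scene 279 230 [0.383 0.186 0.058]
scene 364 215 [0.531 0.131 0.088]
side 325 192 [0.589 0.306 0.093]
side 353 250 [0.484 0.072 0.071]
side 280 240 [0.383 0.185 0.076]
side 353 224 [0.533 0.13  0.09 ]
```

```bash
python3 - <<'E'
from h import *
z=np.load('pics/side0.npz'); P=cloud('side',z['d'])
for v,u in [(46,200),(46,300),(46,400),(46,500),(46,530),(20,200),(20,300),(20,400),(20,500),(20,530),(60,400)]: print('side',u,v,np.round(P[v,u],3))
z=np.load('pics/scene0.npz'); P=cloud('scene',z['d'])
for v,u in [(5,400),(15,500),(15,600),(5,350),(160,300),(50,350),(80,500)]: print('scene',u,v,np.round(P[v,u],3))
E
```

```text
side 200 46 [0.551 1.03  0.45 ]
side 300 46 [0.556 0.356 0.447]
side 400 46 [0.586 0.078 0.447]
side 500 46 [ 0.753 -0.015  0.449]
side 530 46 [ 0.867 -0.017  0.45 ]
side 200 20 [0.55  0.995 0.537]
side 300 20 [0.572 0.378 0.503]
side 400 20 [0.579 0.076 0.489]
side 500 20 [ 0.733 -0.02   0.492]
side 530 20 [ 0.862 -0.011  0.499]
side 400 60 [0.874 0.339 0.408]
scene 400 5 [0.555 0.112 0.45 ]
scene 500 15 [0.874 0.215 0.441]
scene 600 15 [ 0.851 -0.019  0.457]
scene 350 5 [0.552 0.266 0.446]
scene 300 160 [ 0.607  0.652 -0.001]
scene 350 50 [0.873 0.861 0.295]
scene 500 80 [0.874 0.186 0.313]
```

View pics/scene0c.png

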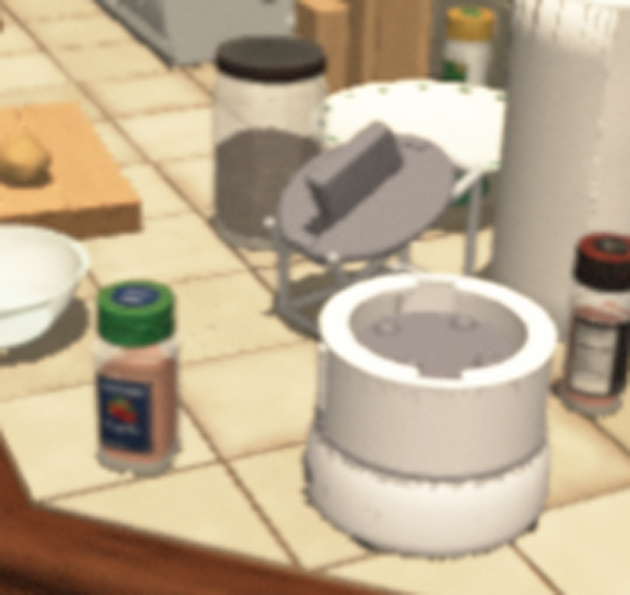

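View pics/side0c.png

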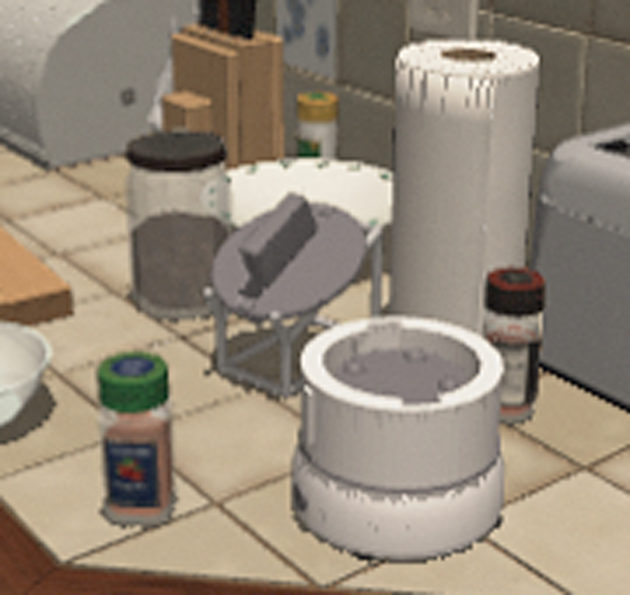

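```bash
python3 - <<'E'
from h import *
from scipy.optimize import least_squares
for n in ['scene','side']:
    z=np.load(f'pics/{n}0.npz'); P=cloud(n,z['d']).reshape(-1,3); C=z['p'].reshape(-1,3).astype(int)
    m=(abs(P[:,0]-.53)<.09)&(abs(P[:,1]-.1)<.09)&(abs(P[:,2]-.1)<.004); Q=P[m]
    r=least_squares(lambda q:np.maximum(np.hypot(Q[:,0]-q[0],Q[:,1]-q[1])-.0605,0)+np.minimum(np.hypot(Q[:,0]-q[0],Q[:,1]-q[1])-.0475,0),[.52,.12],loss='soft_l1',f_scale=.002)
    print(n,len(Q),'ring',np.median(Q,0),r.x)
    m=(abs(P[:,0]-.575)<.08)&(abs(P[:,1]-.29)<.08)&(P[:,2]>.06)&(P[:,2]<.2)&(C.sum(1)<450)&(C.std(1)<15); Q=P[m]
    best=0;rng=np.random.default_rng(0)
    for i in range(1000):
        a,b,c=Q[rng.choice(len(Q),3,False)]; nn=np.cross(b-a,c-a);nn/=np.linalg.norm(nn)+1e-9
        if abs(nn[2])<.8: continue
        k=(abs((Q-a)@nn)<.0025)
        if k.sum()>best: best=k.sum();B=(a,nn*np.sign(nn[2]))
    a,nn=B;k=abs((Q-a)@nn)<.003; D=Q[k]; c0=D.mean(0); nn=np.linalg.svd(D-c0)[2][2]; nn*=np.sign(nn[2])
    print('lid',len(Q),k.sum(),c0,'n',nn,'tilt',np.degrees(np.arccos(nn[2])),'up yaw',np.degrees(np.arctan2(-nn[1],-nn[0])))
    H=Q[((Q-c0)@nn>.008)&((Q-c0)@nn<.04)]; print('handle',len(H),H.mean(0), ((H-c0)@nn).max())
E
```

```text
scene 851 ring [0.51921661 0.10884921 0.10021231] [0.52337414 0.11725973]
lid 707 265 [0.56337443 0.29754452 0.0819086 ] n [-0.42040752 -0.12836083  0.8982099 ] tilt 26.076245318231496 up yaw 16.978729040849736
handle 294 [0.56764138 0.29974742 0.10922253] 0.03663751642622613
side 645 ring [0.51594696 0.10229812 0.10068195] [0.52443418 0.11669932]
lid 1207 787 [0.57447569 0.2970772  0.08668337] n [-0.42513438 -0.1097683   0.8984496 ] tilt 26.044983445718543 up yaw 14.477394839541386
handle 291 [0.56475505 0.30070831 0.11221489] 0.03815823006142009
```

```bash
cat > plan.py <<'E'
from h import *
def Rtool(xyaw,n=None):
    # tool z=-n, x horizontal-projected direction xyaw
    n=np.array([0,0,1.]) if n is None else np.array(n)/np.linalg.norm(n)
    a=np.radians(xyaw);x=np.array([np.cos(a),np.sin(a),0]);x-=n*(x@n)
    # keep vertical plane through yaw
    x/=np.linalg.norm(x); z=-n; return np.stack([x,np.cross(z,x),z],1)
def plan(p1,R1,N,p0=None,R0=None,dec=1):
    o=monitor.get_obs()
    p=np.array(o['tool_pos'] if p0 is None else p0); R=Ro.from_euler('xyz',o['tool_rot'],degrees=True) if R0 is None else Ro.from_matrix(R0)
    R1=Ro.from_matrix(R1); out=[]
    for i in range(N):
        k=N-i
        s=np.round(R.inv().apply((p1-p)/k)*1000,dec)
        w=np.round(np.degrees((R.inv()*R1).as_rotvec())/k,dec)
        out.append([*s,*w]); p=p+R.apply(s/1000); R=R*Ro.from_rotvec(w,degrees=True)
    for j in range(0,N,10): print([float(v) for r in out[j:j+10] for v in r])
    print('end err mm',(p1-p)*1000,'deg',np.degrees((R.inv()*R1).magnitude()),'max',np.abs(out).max(0))
E
python3 - <<'E'
from plan import *
n=[-.424,-.117,.898]
plan(np.array([.518,.283,.205]),Rtool(15.4,n),20)
z=np.load('pics/scene0.npz'); P=cloud('scene',z['d']).reshape(-1,3)
m=(P[:,2]>.16)&(P[:,2]<.4)&(P[:,0]<.8)&(P[:,0]>.4)&(P[:,1]<.6)&(P[:,1]>-.3)
Q=P[m]; 
import collections
c=collections.defaultdict(list)
for q in Q: c[(round(q[0]/.05)*5,round(q[1]/.05)*5)].append(q[2])
print({k:(len(v),round(max(v),3)) for k,v in sorted(c.items()) if len(v)>8})
E
```

```text
[-17.5, -8.7, 0.9, -1.6, 0.6, 6.8, -18.4, -6.6, 0.5, -1.6, 0.6, 6.8, -19.1, -4.4, 0.1, -1.6, 0.6, 6.8, -19.5, -2.1, -0.2, -1.6, 0.6, 6.8, -19.6, 0.2, -0.4, -1.6, 0.6, 6.8, -19.4, 2.5, -0.6, -1.6, 0.6, 6.8, -19.0, 4.8, -0.7, -1.6, 0.6, 6.8, -18.2, 7.1, -0.7, -1.6, 0.6, 6.8, -17.3, 9.2, -0.6, -1.6, 0.6, 6.8, -16.1, 11.2, -0.5, -1.6, 0.6, 6.9]
[-14.6, 13.1, -0.4, -1.6, 0.6, 6.8, -12.9, 14.7, -0.1, -1.6, 0.6, 6.8, -11.1, 16.1, 0.2, -1.6, 0.5, 6.9, -9.1, 17.3, 0.6, -1.6, 0.6, 6.8, -7.0, 18.3, 1.0, -1.6, 0.5, 6.9, -4.7, 18.9, 1.4, -1.6, 0.6, 6.8, -2.5, 19.3, 1.9, -1.6, 0.5, 6.9, -0.2, 19.5, 2.5, -1.6, 0.6, 6.8, 2.1, 19.2, 3.0, -1.6, 0.5, 6.9, 4.4, 18.8, 3.7, -1.6, 0.6, 6.8]
end err mm [-0.06453073 -0.01282965  0.02253966] deg 0.047856065838729894 max [19.6 19.5  3.7  1.6  0.6  6.9]
{(65, 25): (456, np.float64(0.229)), (65, 30): (131, np.float64(0.228)), (70, -5): (27, np.float64(0.173)), (70, 0): (294, np.float64(0.179)), (70, 5): (252, np.float64(0.179)), (70, 10): (216, np.float64(0.179)), (70, 15): (188, np.float64(0.179)), (70, 20): (368, np.float64(0.228)), (70, 25): (488, np.float64(0.229)), (70, 30): (113, np.float64(0.229)), (75, -5): (373, np.float64(0.179)), (75, 0): (242, np.float64(0.181)), (75, 5): (123, np.float64(0.181)), (75, 10): (100, np.float64(0.18)), (75, 15): (120, np.float64(0.18)), (75, 20): (147, np.float64(0.227)), (75, 25): (239, np.float64(0.229)), (75, 30): (128, np.float64(0.229)), (80, -5): (144, np.float64(0.18)), (80, 0): (123, np.float64(0.181)), (80, 5): (190, np.float64(0.178)), (80, 10): (172, np.float64(0.178)), (80, 15): (166, np.float64(0.177)), (80, 20): (44, np.float64(0.179))}
```

Call:
servo_tool:
  commands: [-17.5, -8.7, 0.9, -1.6, 0.6, 6.8, -18.4, -6.6, 0.5, -1.6, 0.6, 6.8, -19.1, -4.4, 0.1, -1.6, 0.6, 6.8, -19.5, -2.1, -0.2, -1.6, 0.6, 6.8, -19.6, 0.2, -0.4, -1.6, 0.6, 6.8, -19.4, 2.5, -0.6, -1.6, 0.6, 6.8, -19.0, 4.8, -0.7, -1.6, 0.6, 6.8, -18.2, 7.1, -0.7, -1.6, 0.6, 6.8, -17.3, 9.2, -0.6, -1.6, 0.6, 6.8, -16.1, 11.2, -0.5, -1.6, 0.6, 6.9]
  jaw: 87

```text
time_s: 2.2
tool_pos: [0.3968, 0.4352, 0.214]
tool_rot: [170.6, -13.2, 87.2]
force: [0.3, 0.5, -0.1]
grip_width: 0.087
```

Call:
servo_tool:
  commands: [-14.6, 13.1, -0.4, -1.6, 0.6, 6.8, -12.9, 14.7, -0.1, -1.6, 0.6, 6.8, -11.1, 16.1, 0.2, -1.6, 0.5, 6.9, -9.1, 17.3, 0.6, -1.6, 0.6, 6.8, -7.0, 18.3, 1.0, -1.6, 0.5, 6.9, -4.7, 18.9, 1.4, -1.6, 0.6, 6.8, -2.5, 19.3, 1.9, -1.6, 0.5, 6.9, -0.2, 19.5, 2.5, -1.6, 0.6, 6.8, 2.1, 19.2, 3.0, -1.6, 0.5, 6.9, 4.4, 18.8, 3.7, -1.6, 0.6, 6.8]

```text
time_s: 3.2
tool_pos: [0.5184, 0.2823, 0.2052]
tool_rot: [-179.9, -26.2, 15.1]
force: [0.5, 0.4, 0.2]
grip_width: 0.0868
```

```bash
cat > lidfit.py <<'E'
from h import *
def lidfit(n,f,box=((.575,.08),(.29,.08),(.06,.2))):
    z=np.load(f'pics/{f}.npz'); o=dict(tool_pos=z['tp'],tool_rot=z['tr']); P=cloud(n,z['d'],o).reshape(-1,3); C=z['p'].reshape(-1,3).astype(int)
    m=(abs(P[:,0]-box[0][0])<box[0][1])&(abs(P[:,1]-box[1][0])<box[1][1])&(P[:,2]>box[2][0])&(P[:,2]<box[2][1])&(C.sum(1)<450)&(C.std(1)<15); Q=P[m]
    best=0;rng=np.random.default_rng(0)
    for i in range(1000):
        a,b,c=Q[rng.choice(len(Q),3,False)]; nn=np.cross(b-a,c-a);nn/=np.linalg.norm(nn)+1e-9
        if abs(nn[2])<.8: continue
        k=(abs((Q-a)@nn)<.0025)
        if k.sum()>best: best=k.sum();B=(a,nn)
    a,nn=B;k=abs((Q-a)@nn)<.003; D=Q[k]; c0=D.mean(0); nn=np.linalg.svd(D-c0,full_matrices=False)[2][2]; nn*=np.sign(nn[2])
    h=(Q-c0)@nn
    # disc outline: min enclosing circle in plane
    up=np.array([0,0,1])-nn*nn[2]; up/=np.linalg.norm(up); lat=np.cross(nn,up)
    uv=np.stack([(D-c0)@up,(D-c0)@lat],1)
    from scipy.spatial import ConvexHull
    (cx,cy),r=cv2.minEnclosingCircle((uv*1000).astype(np.float32))
    disc=c0+up*cx/1000+lat*cy/1000
    T=Q[(h>.030)&(h<.042)]; tv=np.stack([(T-c0)@up,(T-c0)@lat],1)*1000
    (hx,hy),(w,hh),ang=cv2.minAreaRect(tv.astype(np.float32))
    vec=np.linalg.svd(tv-tv.mean(0),full_matrices=False)[2][0]; vec*=np.sign(vec[0])
    hc=c0+up*hx/1000+lat*hy/1000
    bar=up*vec[0]+lat*vec[1]
    print(f,'n',nn.round(4),'tilt',np.degrees(np.arccos(nn[2])).round(2),'upyaw',np.degrees(np.arctan2(up[1],up[0])).round(2),'disc',disc.round(4),'r',round(r,1),len(D),'top n',len(T),'h',np.median(h[(h>.03)&(h<.042)]).round(4),'hc',hc.round(4),'wh',w,hh,ang,'barang',np.degrees(np.arctan2(vec[1],vec[0])).round(2),'bar',bar.round(3))
    print('grip from disc',(disc+nn*.018).round(4),'from handle',(hc+nn*.018).round(4))
    return disc,nn,hc,bar
E
python3 - <<'E'
from lidfit import *
p,d,o=shot('wrist','w1'); print(o['time_s'],o['tool_pos'],o['tool_rot'],o['qpos'].round(1))
print([look_for('wrist',l)[:2] for l in ['lid_grip','chopper_mouth']])
lidfit('wrist','w1')
E
```

```text
3.2 [0.51842909 0.28227045 0.20519294] [-179.88600976  -26.15909839   15.10630701] [ -45.8   -6.3    8.3  116.6   14.5   46.1 -120.2]
[[{'box': [258.7, 128.8, 109.0, 110.0], 'conf': 0.97}], [{'box': [403.7, 229.8, 122.8, 95.5], 'conf': 0.66}]]
w1 n [-0.4243 -0.1074  0.8991] tilt 25.96 upyaw 14.2 disc [0.5776 0.3113 0.0893] r 61.9 7807 top n 1208 h 0.0356 hc [0.579  0.3123 0.09  ] wh 18.04622459411621 65.87431335449219 89.37520599365234 barang -0.23 bar [0.873 0.217 0.438]
grip from disc [0.5699 0.3093 0.1054] from handle [0.5713 0.3104 0.1062]
```

View pics/w1.png

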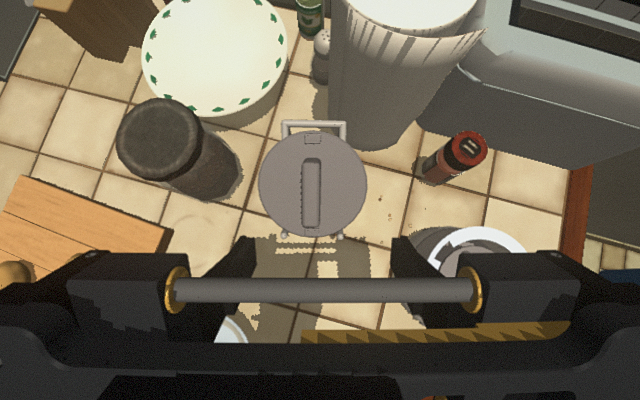

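```bash
python3 - <<'E'
from plan import *
n=np.array([-.4243,-.1074,.8991]);n/=np.linalg.norm(n);bar=np.array([.873,.218,.438]);bar-=n*(bar@n);bar/=np.linalg.norm(bar)
R=np.stack([bar,np.cross(-n,bar),-n],1); np.savez('grasp.npz',R=R,n=n)
g=np.array([.571,.310,.106])
plan(g+n*.03,R,5)
E
```

```text
[1.8, -2.5, 16.9, -0.1, -0.0, 0.3, 1.8, -2.6, 16.9, -0.1, -0.0, 0.3, 1.7, -2.6, 16.9, -0.1, -0.0, 0.2, 1.7, -2.7, 16.9, -0.1, -0.1, 0.3, 1.8, -2.7, 16.8, -0.2, -0.0, 0.2]
end err mm [-0.0161569   0.02647464 -0.01464232] deg 0.06628184968885939 max [ 1.8  2.7 16.9  0.2  0.1  0.3]
```

Call:
servo_tool:
  commands: [1.8, -2.5, 16.9, -0.1, 0, 0.3, 1.8, -2.6, 16.9, -0.1, 0, 0.3, 1.7, -2.6, 16.9, -0.1, 0, 0.2, 1.7, -2.7, 16.9, -0.1, -0.1, 0.3, 1.8, -2.7, 16.8, -0.2, 0, 0.2, 0, 0, 0, 0, 0, 0]

```text
time_s: 3.95
tool_pos: [0.5569, 0.3082, 0.1308]
tool_rot: [179.9, -25.8, 14.3]
force: [-0.5, 0.5, -0.7]
grip_width: 0.0872
```

```bash
python3 - <<'E'
from lidfit import *
from plan import *
p,d,o=shot('wrist','w2'); print(o['time_s'],o['tool_pos'],o['tool_rot'],o['qpos'].round(1))
disc,nn,hc,bar=lidfit('wrist','w2')
z=np.load('grasp.npz')
plan(hc+nn*.018-nn*.0145,z['R'],5)
E
```

```text
3.95 [0.55689434 0.30816138 0.13077494] [179.92720977 -25.8085759   14.25524386] [ -45.6    4.2    8.9  115.4   15.    37.3 -122.7]
w2 n [-0.4259 -0.1073  0.8984] tilt 26.05 upyaw 14.15 disc [0.5776 0.3119 0.0893] r 61.5 13405 top n 2229 h 0.0356 hc [0.5805 0.3127 0.0908] wh 18.00543975830078 62.71939468383789 89.945556640625 barang 0.03 bar [0.871 0.22  0.439]
grip from disc [0.57   0.31   0.1055] from handle [0.5729 0.3108 0.107 ]
[0.7, 0.2, 8.8, 0.0, 0.0, 0.0, 0.7, 0.2, 8.8, 0.0, 0.0, 0.0, 0.7, 0.2, 8.8, 0.0, 0.0, 0.1, 0.7, 0.3, 8.8, 0.0, 0.0, 0.0, 0.6, 0.2, 8.7, 0.0, 0.1, 0.1]
end err mm [ 0.04938474 -0.00638766 -0.01292716] deg 0.054333439038167265 max [0.7 0.3 8.8 0.  0.1 0.1]
```

View pics/w2.png

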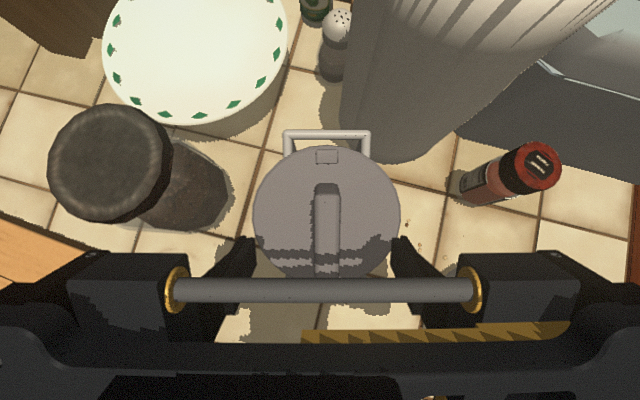

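Call:
servo_tool:
  commands: [0.3, 0.2, 8.8, 0, 0, 0, 0.3, 0.2, 8.8, 0, 0, 0, 0.3, 0.2, 8.8, 0, 0, 0, 0.3, 0.2, 8.8, 0, 0, 0, 0.3, 0.2, 7, 0, 0, 0, 0, 0, 0, 0, 0, 0]

```text
time_s: 4.6
tool_pos: [0.5775, 0.3106, 0.0943]
tool_rot: [180.0, -25.9, 14.0]
force: [0.4, -0.5, -0.2]
grip_width: 0.0873
```

Call:
servo_tool:
  commands: [0, 0, 0, 0, 0, 0, 0, 0, 0, 0, 0, 0, 0, 0, 0, 0, 0, 0, 0, 0, 0, 0, 0, 0, 0, 0, 0, 0, 0, 0, 0, 0, 0, 0, 0, 0]
  jaw: 0
  newtons: 45

```text
time_s: 5.2
tool_pos: [0.5777, 0.3112, 0.096]
tool_rot: [-179.9, -26.0, 14.0]
force: [-0.6, 0.1, 0.6]
grip_width: 0.0467
```

```bash
python3 - <<'E'
from h import *
p,d,o=shot('wrist','w3'); print(o['time_s'],o['tool_pos'],o['tool_rot'],o['force'],o['wrist_torque'],o['grip_width'])
E
```

```text
5.2 [0.57772249 0.31124483 0.09596019] [-179.93684426  -26.02694513   13.98987644] [-0.62504788  0.11114827  0.59301609] [-0.18512283  0.66197017  0.00449768] 0.04667418569903959
```

View pics/w3.png

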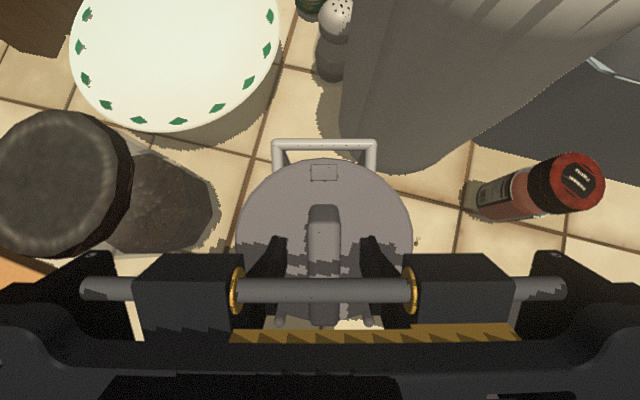

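Call:
servo_tool:
  commands: [0, 0, 0, 0, 0, 0, 0, 0, 0, 0, 0, 0, 0, 0, 0, 0, 0, 0, 0, 0, 0, 0, 0, 0, 0, 0, 0, 0, 0, 0, 0, 0, 0, 0, 0, 0, 0, 0, 0, 0, 0, 0]

```text
time_s: 5.95
tool_pos: [0.5777, 0.3111, 0.0958]
tool_rot: [-179.9, -26.0, 14.0]
force: [-0.8, -1.0, -0.2]
grip_width: 0.0176
```

```bash
python3 - <<'E'
from h import *
p,d,o=shot('wrist','w4'); print(o['time_s'],o['tool_pos'],o['tool_rot'],o['force'],o['wrist_torque'],o['grip_width'])
E
```

```text
5.95 [0.57772904 0.31109661 0.09578222] [-179.94714966  -26.0114902    13.98187099] [-0.80178745 -1.00781454 -0.21553901] [-0.2327693   0.67472809  0.02966974] 0.01760705104889472
```

View pics/w4.png

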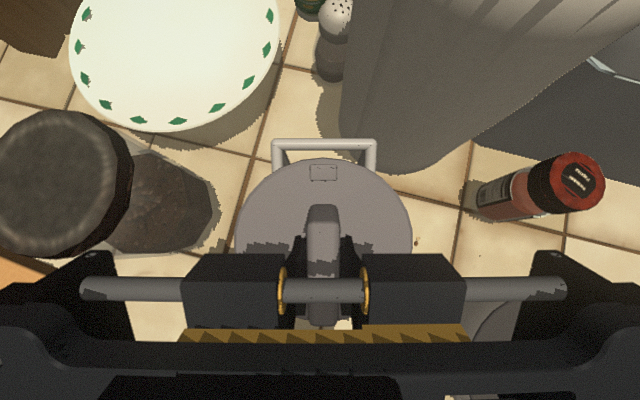

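Call:
servo_tool:
  commands: [0, 0, -2, 0, 0, 0, 0, 0, -5, 0, 0, 0, 0, 0, -8, 0, 0, 0, 0, 0, -11, 0, 0, 0, 0, 0, -12, 0, 0, 0, 0, 0, -12, 0, 0, 0, 0, 0, -12, 0, 0, 0, 0, 0, -10, 0, 0, 0, 0, 0, -8, 0, 0, 0, 0, 0, 0, 0, 0, 0]
  newtons: 55

```text
time_s: 7.0
tool_pos: [0.5439, 0.3032, 0.1694]
tool_rot: [-179.9, -26.1, 14.0]
force: [0.8, -0.3, -1.3]
grip_width: 0.0175
```

```bash
python3 - <<'E'
from lidfit import *
p,d,o=shot('wrist','w5'); print(o['time_s'],o['tool_pos'],o['tool_rot'],o['force'],o['wrist_torque'],o['grip_width'],o['qpos'].round(1))
lidfit('wrist','w5',((.53,.09),(.30,.08),(.08,.25)))
c=o['tool_pos'];print('tool', Ro.from_euler('xyz',o['tool_rot'],degrees=True).as_matrix().round(4))
E
```

```text
7.0 [0.54387575 0.30318164 0.16937821] [-179.86942823  -26.13747459   13.98052796] [ 0.79822109 -0.32529316 -1.3383698 ] [-0.18935411  0.79412568  0.01513999] 0.01751093803371586 [-4.600e+01 -1.000e-01  8.500e+00  1.151e+02  1.510e+01  4.170e+01
 -1.227e+02]
w5 n [-0.4283 -0.109   0.897 ] tilt 26.23 upyaw 14.28 disc [0.5455 0.3046 0.1637] r 59.7 11903 top n 3112 h 0.0357 hc [0.5469 0.302  0.1641] wh 65.79238891601562 37.985836029052734 14.850616455078125 barang -0.38 bar [0.871 0.215 0.442]
grip from disc [0.5378 0.3026 0.1799] from handle [0.5392 0.3001 0.1802]
tool [[ 0.8711  0.2426  0.4269]
 [ 0.2169 -0.9701  0.1086]
 [ 0.4405 -0.002  -0.8977]]
```

View pics/w5.png

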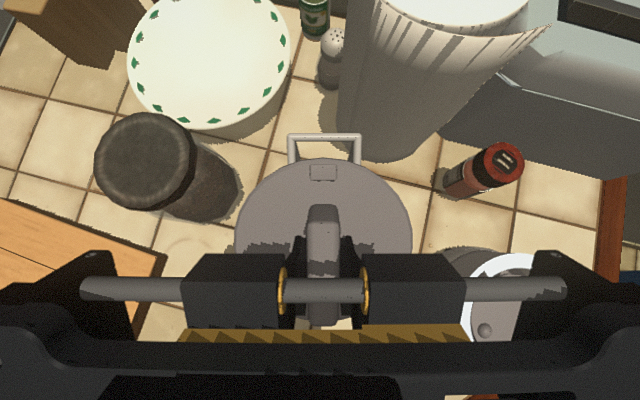

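```bash
python3 - <<'E'
from plan import *
plan(np.array([.464,-.01,.25]),Rtool(65),16)
E
```

```text
[-6.3, 17.8, -8.8, 0.7, -1.5, -3.1, -7.5, 17.3, -8.8, 0.7, -1.5, -3.1, -8.7, 16.7, -8.8, 0.7, -1.5, -3.1, -9.8, 16.1, -8.8, 0.7, -1.5, -3.1, -10.9, 15.4, -8.7, 0.7, -1.5, -3.1, -11.9, 14.7, -8.6, 0.7, -1.5, -3.1, -12.9, 14.0, -8.5, 0.7, -1.5, -3.2, -13.9, 13.1, -8.3, 0.7, -1.5, -3.1, -14.8, 12.2, -8.1, 0.7, -1.5, -3.2, -15.7, 11.3, -7.8, 0.8, -1.5, -3.1]
[-16.5, 10.3, -7.5, 0.7, -1.5, -3.2, -17.2, 9.3, -7.2, 0.8, -1.6, -3.1, -17.9, 8.2, -6.8, 0.7, -1.5, -3.2, -18.4, 7.1, -6.5, 0.8, -1.6, -3.1, -19.0, 6.0, -6.0, 0.7, -1.5, -3.2, -19.4, 4.9, -5.6, 0.8, -1.6, -3.1]
end err mm [-0.02021081 -0.0445245  -0.01197487] deg 0.029379320487255105 max [19.4 17.8  8.8  0.8  1.6  3.2]
```

Call:
servo_tool:
  commands: [-6.3, 17.8, -8.8, 0.7, -1.5, -3.1, -7.5, 17.3, -8.8, 0.7, -1.5, -3.1, -8.7, 16.7, -8.8, 0.7, -1.5, -3.1, -9.8, 16.1, -8.8, 0.7, -1.5, -3.1, -10.9, 15.4, -8.7, 0.7, -1.5, -3.1, -11.9, 14.7, -8.6, 0.7, -1.5, -3.1, -12.9, 14.0, -8.5, 0.7, -1.5, -3.2, -13.9, 13.1, -8.3, 0.7, -1.5, -3.1, -14.8, 12.2, -8.1, 0.7, -1.5, -3.2, -15.7, 11.3, -7.8, 0.8, -1.5, -3.1]

```text
time_s: 8.05
tool_pos: [0.4936, 0.106, 0.2186]
tool_rot: [177.1, -9.7, 46.4]
force: [-0.1, -0.3, -1.5]
grip_width: 0.0177
```

Call:
servo_tool:
  commands: [-16.5, 10.3, -7.5, 0.7, -1.5, -3.2, -17.2, 9.3, -7.2, 0.8, -1.6, -3.1, -17.9, 8.2, -6.8, 0.7, -1.5, -3.2, -18.4, 7.1, -6.5, 0.8, -1.6, -3.1, -19.0, 6.0, -6.0, 0.7, -1.5, -3.2, -19.4, 4.9, -5.6, 0.8, -1.6, -3.1, 0, 0, 0, 0, 0, 0, 0, 0, 0, 0, 0, 0]

```text
time_s: 8.85
tool_pos: [0.4642, -0.0097, 0.2492]
tool_rot: [-180.0, 0.0, 64.9]
force: [-0.2, -0.0, -3.0]
grip_width: 0.0175
```

```bash
python3 - <<'E'
from h import *
p,d,o=shot('wrist','w6'); print(o['time_s'],o['tool_pos'],o['tool_rot'],o['force'],o['wrist_torque'],o['grip_width'],o['qpos'].round(1))
P=cloud('wrist',d,o).reshape(-1,3)
from scipy.optimize import least_squares
m=(abs(P[:,0]-.53)<.09)&(abs(P[:,1]-.12)<.09)&(abs(P[:,2]-.1)<.004); Q=P[m]
f=lambda q:np.maximum(np.hypot(Q[:,0]-q[0],Q[:,1]-q[1])-.0605,0)+np.minimum(np.hypot(Q[:,0]-q[0],Q[:,1]-q[1])-.0475,0)
r=least_squares(f,[.52,.12],loss='soft_l1',f_scale=.002); print(len(Q),np.median(Q[:,2]),r.x)
c=r.x; a=np.degrees(np.arctan2(Q[:,1]-c[1],Q[:,0]-c[0]))%360; rr=np.hypot(Q[:,0]-c[0],Q[:,1]-c[1])
for b in range(0,360,5):
    k=(a>=b)&(a<b+5)
    if k.sum()>3: print(b,k.sum(),np.percentile(rr[k],[3,97]).round(4),end=' | ')
E
```

```text
8.85 [ 0.46418547 -0.00971343  0.24916731] [-1.79950925e+02  3.39913815e-02  6.48854029e+01] [-0.17445985 -0.03784647 -2.98690466] [-0.06219185  0.05658482  0.00755692] 0.017451124940711098 [-35.6  -7.1  31.  106.8   3.7  79.4 -30.6]
4019 0.0990866742136324 [0.52419472 0.11874129]
0 72 [0.0475 0.0598] | 5 71 [0.0476 0.0598] | 10 72 [0.0477 0.0597] | 15 74 [0.0477 0.06  ] | 20 73 [0.0479 0.0598] | 25 79 [0.0477 0.0604] | 30 70 [0.0473 0.0598] | 35 56 [0.0473 0.0562] | 40 40 [0.0473 0.0541] | 45 28 [0.0474 0.0526] | 70 4 [0.0475 0.0503] | 75 25 [0.0474 0.0513] | 80 32 [0.0472 0.0525] | 85 42 [0.0475 0.0545] | 90 56 [0.0472 0.0567] | 95 74 [0.0474 0.0601] | 100 79 [0.0478 0.0606] | 105 75 [0.0479 0.0605] | 110 80 [0.0476 0.0602] | 115 77 [0.0475 0.0605] | 120 75 [0.0475 0.0606] | 125 74 [0.0477 0.0605] | 130 72 [0.0479 0.0604] | 135 73 [0.0476 0.0602] | 140 72 [0.0475 0.0605] | 145 70 [0.0478 0.0603] | 150 73 [0.0476 0.0607] | 155 65 [0.0477 0.0601] | 160 64 [0.0475 0.06  ] | 165 66 [0.0476 0.0601] | 170 65 [0.0474 0.06  ] | 175 63 [0.0476 0.0599] | 180 62 [0.0475 0.0597] | 185 59 [0.04
[... 162 characters left out ...]
 220 55 [0.048  0.0598] | 225 50 [0.0478 0.0599] | 230 23 [0.0555 0.0601] | 235 24 [0.0557 0.0601] | 240 25 [0.0553 0.0595] | 245 22 [0.0554 0.0596] | 250 28 [0.0488 0.0599] | 255 56 [0.0475 0.0596] | 260 59 [0.0475 0.0598] | 265 59 [0.0475 0.0597] | 270 58 [0.0475 0.0595] | 275 55 [0.0476 0.0597] | 280 56 [0.0482 0.0595] | 285 56 [0.0478 0.0595] | 290 59 [0.0479 0.0603] | 295 63 [0.0479 0.0601] | 300 60 [0.0479 0.0601] | 305 62 [0.0478 0.06  ] | 310 65 [0.0479 0.0601] | 315 63 [0.0477 0.0602] | 320 68 [0.0474 0.0601] | 325 65 [0.0478 0.0602] | 330 68 [0.0478 0.0607] | 335 73 [0.0477 0.0605] | 340 72 [0.0479 0.0607] | 345 67 [0.0479 0.0596] | 350 64 [0.048  0.0596] | 355 67 [0.0478 0.0595] |
```

View pics/w6.png

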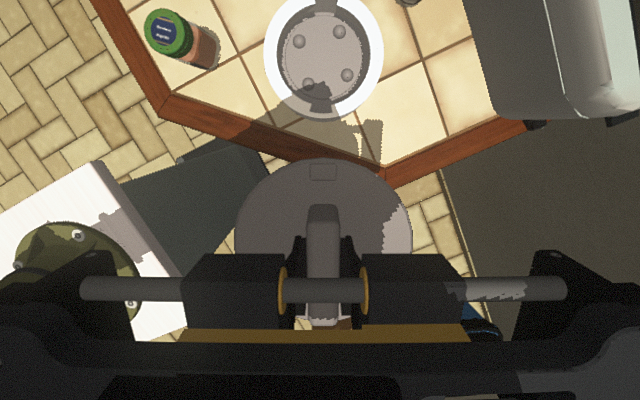

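```bash
python3 - <<'E'
from h import *
z=np.load('pics/w6.npz'); o=dict(tool_pos=z['tp'],tool_rot=z['tr']); P=cloud('wrist',z['d'],o).reshape(-1,3)
m=(abs(P[:,0]-.53)<.09)&(abs(P[:,1]-.12)<.09)&(abs(P[:,2]-.1)<.004); Q=P[m][:,:2]-[.5242,.1185]
best=[]
for th in np.arange(45,80,.25):
  for s in (1,-1):
    u=s*np.array([np.cos(np.radians(th)),np.sin(np.radians(th))]); w=np.array([-u[1],u[0]])
    a=Q@u;b=Q@w
    k=(a>.046)&(a<.0545); best.append((s,th,(k&(abs(b)<.011)).sum()))
for s in (1,-1):
    B=[(t,n) for q,t,n in best if q==s]; mn=min(n for t,n in B); print(s,mn,[t for t,n in B if n<=mn+1])
    th=np.median([t for t,n in B if n<=mn+1]);u=s*np.array([np.cos(np.radians(th)),np.sin(np.radians(th))]); w=np.array([-u[1],u[0]]);a=Q@u;b=Q@w;k=(a>.048)&(a<.0545)
    bb=np.sort(b[k]); i=np.argmax(np.diff(bb)*(abs(bb[:-1])<.03)); print('gap',bb[i],bb[i+1])
# lid disc in view
P3=P; C=z['p'].reshape(-1,3).astype(int)
m=(abs(P[:,0]-.464)<.09)&(abs(P[:,1]+.01)<.09)&(abs(P[:,2]-.243)<.006); D=P[m]; print(len(D),D[:,2].mean())
A=np.c_[D[:,:2],np.ones(len(D))]; print('slope',np.linalg.lstsq(A,D[:,2],rcond=None)[0])
(cx,cy),r=cv2.minEnclosingCircle((D[:,:2]*1000).astype(np.float32)); print(cx,cy,r)
E
```

```text
1 4 [np.float64(62.25)]
gap -0.011067223777000633 0.01107875299787606
-1 0 [np.float64(61.5)]
gap -0.011833010394029717 0.011085828671214062
12076 0.24330576017991545
slope [-0.00174246 -0.0003581   0.24413925]
463.906005859375 -9.443516731262207 59.92734146118164
```

```bash
python3 - <<'E'
from plan import *
plan(np.array([.5243,.1182,.22]),Rtool(61.9),8)
plan(np.array([.5243,.1182,.142]),Rtool(61.9),6,np.array([.5243,.1182,.22]),Rtool(61.9))
E
```

```text
[17.6, 0.1, 3.6, -0.0, 0.0, 0.4, 17.6, -0.0, 3.6, -0.0, 0.0, 0.4, 17.6, -0.2, 3.6, -0.0, 0.0, 0.4, 17.6, -0.3, 3.6, -0.0, 0.0, 0.4, 17.6, -0.4, 3.6, -0.0, 0.0, 0.4, 17.7, -0.5, 3.7, -0.0, 0.0, 0.4, 17.6, -0.6, 3.6, -0.0, 0.0, 0.3, 17.7, -0.8, 3.7, -0.1, 0.0, 0.4]
end err mm [-0.00618751 -0.04546687  0.03451287] deg 0.07120139215988353 max [17.7  0.8  3.7  0.1  0.   0.4]
[0.0, 0.0, 13.0, 0.0, 0.0, 0.0, 0.0, 0.0, 13.0, 0.0, 0.0, 0.0, 0.0, 0.0, 13.0, 0.0, 0.0, 0.0, 0.0, 0.0, 13.0, 0.0, 0.0, 0.0, 0.0, 0.0, 13.0, 0.0, 0.0, 0.0, 0.0, 0.0, 13.0, 0.0, 0.0, 0.0]
end err mm [0.00000000e+00 0.00000000e+00 2.77555756e-14] deg 6.3611093629270335e-15 max [ 0.  0. 13.  0.  0.  0.]
```

Call:
servo_tool:
  commands: [17.6, 0.1, 3.6, 0, 0, 0.4, 17.6, 0, 3.6, 0, 0, 0.4, 17.6, -0.2, 3.6, 0, 0, 0.4, 17.6, -0.3, 3.6, 0, 0, 0.4, 17.6, -0.4, 3.6, 0, 0, 0.4, 17.7, -0.5, 3.7, 0, 0, 0.4, 17.6, -0.6, 3.6, 0, 0, 0.3, 17.7, -0.8, 3.7, -0.1, 0, 0.4]

```text
time_s: 9.7
tool_pos: [0.5249, 0.1187, 0.22]
tool_rot: [179.9, 0.1, 61.8]
force: [0.3, -0.4, -1.0]
grip_width: 0.0174
```

Call:
servo_tool:
  commands: [0, 0, 13, 0, 0, 0, 0, 0, 13, 0, 0, 0, 0, 0, 13, 0, 0, 0, 0, 0, 13, 0, 0, 0, 0, 0, 13, 0, 0, 0, 0, 0, 13, 0, 0, 0, 0, 0, 0, 0, 0, 0, 0, 0, 0, 0, 0, 0]

```text
time_s: 10.5
tool_pos: [0.5242, 0.1172, 0.1423]
tool_rot: [180.0, 0.1, 61.9]
force: [0.7, -0.9, -1.2]
grip_width: 0.0177
```

```bash
python3 - <<'E'
from h import *
for n in ['wrist','scene','side']:
    p,d,o=shot(n,n+'7')
    P=cloud(n,d,o).reshape(-1,3)
    D=P[(abs(P[:,0]-.524)<.09)&(abs(P[:,1]-.118)<.09)&(abs(P[:,2]-.135)<.005)]
    (cx,cy),r=cv2.minEnclosingCircle((D[:,:2]*1000).astype(np.float32)); print(n,len(D),D.mean(0),cx,cy,r)
    if n!='wrist': cv2.imwrite(f'pics/{n}7c.png',cv2.resize(p[130:290,270:450,::-1],None,fx=4,fy=3.7,interpolation=cv2.INTER_CUBIC))
print(o['time_s'],o['tool_pos'],o['tool_rot'],o['force'],o['wrist_torque'],o['qpos'].round(1))
E
```

```text
wrist 12026 [0.53651907 0.14089031 0.13635872] 523.8433837890625 117.33219909667969 59.947200775146484
scene 1366 [0.51568125 0.10257151 0.13798358] 523.551513671875 114.3191909790039 60.342506408691406
side 836 [0.51109688 0.10715403 0.13793192] 523.43212890625 114.68279266357422 59.9994010925293
10.6 [0.52480959 0.11737231 0.14313403] [1.79894601e+02 1.34889374e-02 6.18831113e+01] [-0.2671152  -0.40801992 -1.732427  ] [-0.10569463  0.13036089  0.00118599] [-39.9   8.   26.6 106.   -3.8  66.8 -40.2]
```

View pics/scene7c.png

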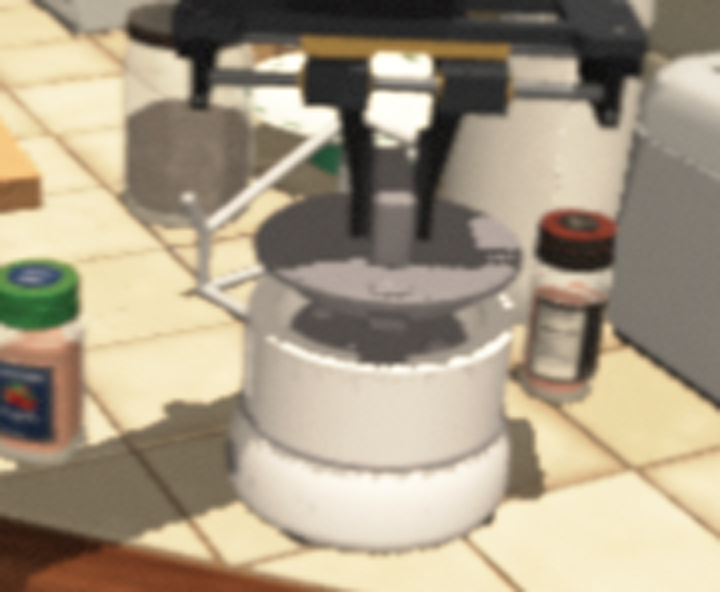

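View pics/side7c.png

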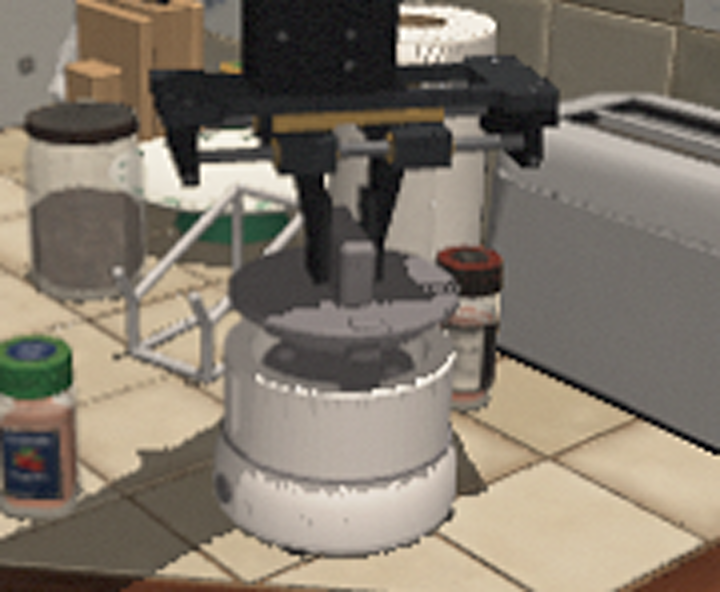

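View pics/wrist7.png

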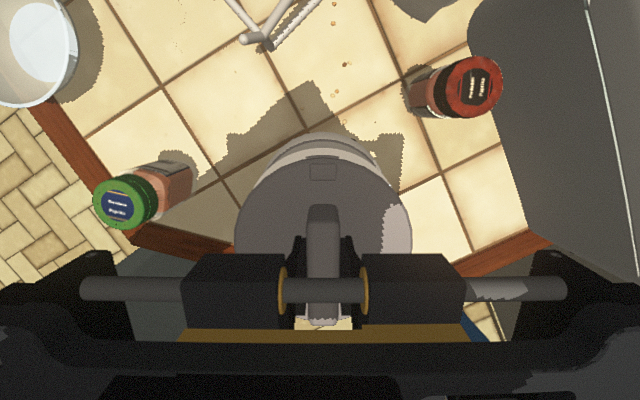

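Call:
servo_tool:
  commands: [1.7, -0.4, 3, 0, 0, 0, 0, 0, 4, 0, 0, 0, 0, 0, 3, 0, 0, 0, 0, 0, 2, 0, 0, 0, 0, 0, 2, 0, 0, 0, 0, 0, 0, 0, 0, 0]

```text
time_s: 11.25
tool_pos: [0.5244, 0.1188, 0.128]
tool_rot: [180.0, 0.1, 61.9]
force: [-0.4, 0.3, -2.1]
grip_width: 0.0178
```

Call:
servo_tool:
  commands: [0, 0, 2, 0, 0, 0, 0, 0, 2, 0, 0, 0, 0, 0, 0, 0, 0, 0]

```text
time_s: 11.55
tool_pos: [0.5245, 0.1188, 0.1241]
tool_rot: [180.0, 0.1, 61.9]
force: [-0.4, 0.4, -2.1]
grip_width: 0.0176
```

Call:
servo_tool:
  commands: [0, 0, 1.5, 0, 0, 0, 0, 0, 1.5, 0, 0, 0, 0, 0, 1, 0, 0, 0, 0, 0, 1, 0, 0, 0, 0, 0, 0, 0, 0, 0]

```text
time_s: 12.05
tool_pos: [0.5246, 0.1189, 0.1193]
tool_rot: [180.0, 0.1, 61.9]
force: [-0.4, -0.3, -2.3]
grip_width: 0.0179
```

```bash
python3 - <<'E'
from h import *
for n in ['scene','side']:
    p,d,o=shot(n,n+'8')
    P=cloud(n,d,o).reshape(-1,3)
    D=P[(abs(P[:,0]-.524)<.09)&(abs(P[:,1]-.118)<.09)&(abs(P[:,2]-.114)<.006)]
    (cx,cy),r=cv2.minEnclosingCircle((D[:,:2]*1000).astype(np.float32)); print(n,len(D),D.mean(0),cx,cy,r)
    cv2.imwrite(f'pics/{n}8c.png',cv2.resize(p[130:290,270:450,::-1],None,fx=4,fy=3.7,interpolation=cv2.INTER_CUBIC))
print(o['time_s'],o['tool_pos'],o['tool_rot'],o['force'],o['wrist_torque'])
E
```

```text
scene 1413 [0.51556767 0.10390755 0.11449994] 522.3230590820312 116.77234649658203 60.04958724975586
side 980 [0.51333061 0.10403975 0.1151644 ] 523.4055786132812 116.13072204589844 60.50553512573242
12.1 [0.52463743 0.11889652 0.11936954] [1.79952315e+02 7.41395532e-02 6.18809628e+01] [-0.14811677  0.67758088 -2.08212118] [-0.05084392  0.06876045 -0.00368676]
```

View pics/side8c.png

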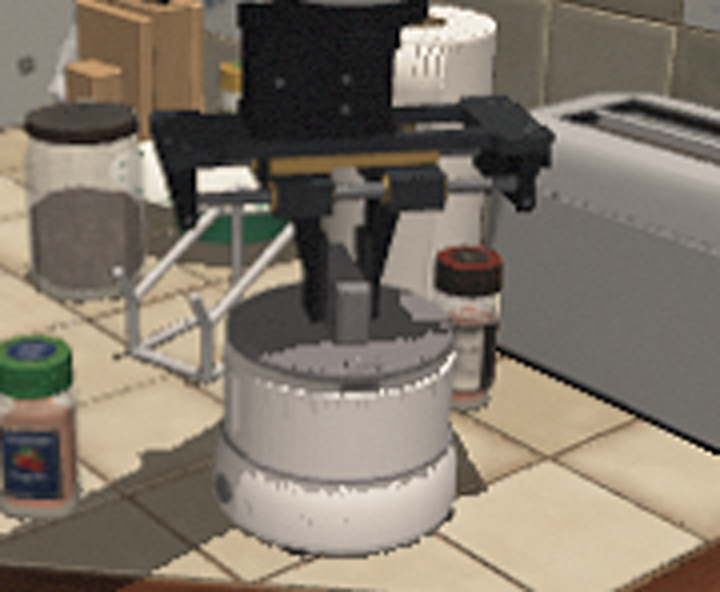

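Call:
servo_tool:
  commands: [0, 0, 1, 0, 0, 0, 0, 0, 1, 0, 0, 0, 0, 0, 1, 0, 0, 0, 0, 0, 0, 0, 0, 0]

```text
time_s: 12.55
tool_pos: [0.5249, 0.119, 0.1168]
tool_rot: [179.9, 0.0, 61.9]
force: [-0.6, -0.3, 2.9]
grip_width: 0.0179
```

Call:
servo_tool:
  commands: [0, 0, 1, 0, 0, 0, 0, 0, 1, 0, 0, 0, 0, 0, 0, 0, 0, 0]

```text
time_s: 12.85
tool_pos: [0.5249, 0.1189, 0.1146]
tool_rot: [179.9, 0.1, 61.9]
force: [0.0, -1.0, 4.9]
grip_width: 0.0177
```

Call:
servo_tool:
  commands: [0, 0, 0.8, 0, 0, 0, 0, 0, 0, 0, 0, 2, 0, 0, 0, 0, 0, 4, 0, 0, 0, 0, 0, 4, 0, 0, 0, 0, 0, 4, 0, 0, 0, 0, 0, 4, 0, 0, 0, 0, 0, 2, 0, 0, 0, 0, 0, 0]

```text
time_s: 13.65
tool_pos: [0.525, 0.119, 0.1139]
tool_rot: [179.9, 0.0, 41.9]
force: [-1.5, -0.1, 4.9]
grip_width: 0.0176
```

```bash
python3 - <<'E'
from h import *
o=monitor.get_obs();print(o['tool_pos'],o['tool_rot'],o['force'],o['wrist_torque'],o['qpos'].round(1))
E
```

```text
[0.52504999 0.11902718 0.11392214] [1.79908405e+02 2.16819519e-03 4.18776246e+01] [-1.53038295 -0.09179967  4.90234062] [-0.13810213  0.25573876 -0.05801698] [-41.4  10.   28.3 107.7  -5.2  63.5 -59.2]
```

Call:
servo_tool:
  commands: [0, 0, 0, 0, 0, 4, 0, 0, 0, 0, 0, 5, 0, 0, 0, 0, 0, 5, 0, 0, 0, 0, 0, 5, 0, 0, 0, 0, 0, 5, 0, 0, 0, 0, 0, 5, 0, 0, 0, 0, 0, 5, 0, 0, 0, 0, 0, 5, 0, 0, 0, 0, 0, 5, 0, 0, 0, 0, 0, 4]

```text
time_s: 14.65
tool_pos: [0.5249, 0.1191, 0.1138]
tool_rot: [179.9, -0.1, -6.2]
force: [-0.4, -0.4, 5.1]
grip_width: 0.0177
```

Call:
servo_tool:
  commands: [0, 0, 0, 0, 0, 2, 0, 0, 0, 0, 0, 2, 0, 0, 0, 0, 0, 0]

```text
time_s: 14.95
tool_pos: [0.525, 0.1191, 0.1139]
tool_rot: [179.9, -0.1, -10.1]
force: [0.4, -0.1, 4.7]
grip_width: 0.0177
```

```bash
python3 - <<'E'
from h import *
o=monitor.get_obs();print(o['tool_pos'],o['tool_rot'],o['force'],o['wrist_torque'],o['qpos'].round(1))
E
```

```text
[0.52500265 0.11906599 0.11385347] [ 1.79941834e+02 -6.41134930e-02 -1.00782702e+01] [ 0.35933695 -0.06361654  4.74191547] [ 0.0172897   0.31699151 -0.015231  ] [ -46.1   10.4   33.6  107.9   -6.3   63.6 -110.2]
```

Call:
servo_tool:
  commands: [0, 0, 0, 0, 0, 1.5, 0, 0, 0, 0, 0, 1.5, 0, 0, 0, 0, 0, 0]

```text
time_s: 15.25
tool_pos: [0.5246, 0.1183, 0.1137]
tool_rot: [179.9, -0.0, -13.2]
force: [-0.9, -1.3, 5.7]
grip_width: 0.0172
```

Call:
servo_tool:
  commands: [0, 0, 0, 0, 0, 1, 0, 0, 0, 0, 0, 1, 0, 0, 0, 0, 0, 0]

```text
time_s: 15.55
tool_pos: [0.5245, 0.1179, 0.1137]
tool_rot: [179.8, -0.0, -15.0]
force: [-2.1, -2.2, 6.6]
grip_width: 0.0178
```

```bash
python3 - <<'E'
from h import *
o=monitor.get_obs();print(o['tool_pos'],o['tool_rot'],o['force'],o['wrist_torque'],o['qpos'].round(1))
E
```

```text
[0.52447072 0.11792171 0.1136849 ] [ 1.79802081e+02 -3.17388817e-02 -1.50436163e+01] [-2.11370062 -2.19446385  6.56173767] [-0.43041615  0.54256439  0.94405741] [ -46.5   10.4   34.1  107.9   -6.3   63.6 -115.1]
```

Call:
servo_tool:
  commands: [0, 0, 0, 0, 0, 1, 0, 0, 0, 0, 0, 0]

```text
time_s: 15.75
tool_pos: [0.5245, 0.1179, 0.1137]
tool_rot: [179.8, -0.0, -16.0]
force: [-1.3, -3.1, 6.4]
grip_width: 0.0179
```

```bash
python3 - <<'E'
from h import *
p,d,o=shot('wrist','w9');print(o['tool_pos'],o['tool_rot'],o['force'],o['wrist_torque'],o['grip_width'])
E
```

```text
[0.5244575  0.11792079 0.11368221] [ 1.79781327e+02 -4.23407659e-02 -1.59756302e+01] [-1.32606745 -3.14588872  6.38509382] [-0.59674686  0.57497448  1.25834087] 0.01785386150540825
```

View pics/w9.png

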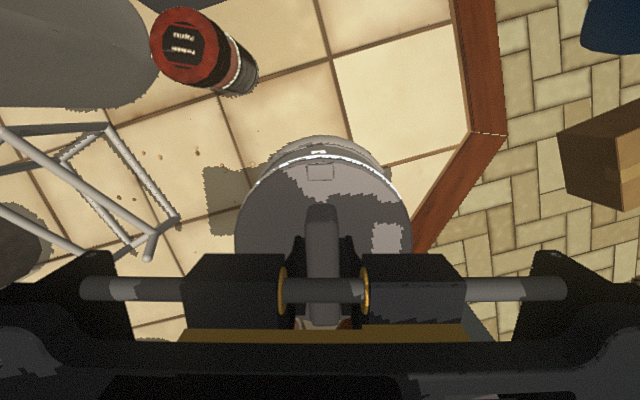

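Call:
servo_tool:
  commands: [0, 0, -1, 0, 0, 0, 0, 0, -1, 0, 0, 0, 0, 0, 0, 0, 0, -1, 0, 0, 0, 0, 0, -0.7, 0, 0, 0, 0, 0, 0]

```text
time_s: 16.3
tool_pos: [0.5242, 0.118, 0.1149]
tool_rot: [179.8, 0.0, -14.5]
force: [1.7, -3.9, -7.3]
grip_width: 0.0175
```

```bash
python3 - <<'E'
from h import *
o=monitor.get_obs();print(o['tool_pos'],o['tool_rot'],o['force'],o['wrist_torque'],o['grip_width'])
E
```

```text
[0.52423818 0.11804372 0.11492773] [ 1.79838549e+02  1.63607639e-02 -1.44720439e+01] [ 1.66084117 -3.85529513 -7.32049076] [-0.82035735 -0.42300798  0.65854156] 0.01746755016210344
```

Call:
servo_tool:
  commands: [0, 0, 0.5, 0, 0, 0, 0, 0, 0, 0, 0, -0.5, 0, 0, 0, 0, 0, 0]

```text
time_s: 16.6
tool_pos: [0.5243, 0.118, 0.115]
tool_rot: [179.9, 0.0, -14.0]
force: [0.6, -5.0, -5.8]
grip_width: 0.0173
```

Call:
servo_tool:
  commands: [0, 0, 0, 0, 0, 0, 0, 0, 0, 0, 0, 0, 0, 0, 0, 0, 0, 0, 0, 0, 0, 0, 0, 0, 0, 0, 0, 0, 0, 0, 0, 0, 0, 0, 0, 0, 0, 0, 0, 0, 0, 0]
  jaw: 50

```text
time_s: 17.3
tool_pos: [0.5247, 0.1191, 0.1152]
tool_rot: [179.9, -0.0, -13.9]
force: [0.6, -0.5, -0.2]
grip_width: 0.0498
```

Call:
servo_tool:
  commands: [0, 0, -4, 0, 0, 0, 0, 0, -8, 0, 0, 0, 0, 0, -12, 0, 0, 0, 0, 0, -14, 0, 0, 0, 0, 0, -14, 0, 0, 0, 0, 0, -14, 0, 0, 0, 0, 0, -12, 0, 0, 0, 0, 0, -8, 0, 0, 0, 0, 0, 0, 0, 0, 0]

```text
time_s: 18.2
tool_pos: [0.5254, 0.1193, 0.2026]
tool_rot: [-180.0, -0.1, -13.9]
force: [0.4, -0.2, 0.5]
grip_width: 0.0498
```

```bash
python3 - <<'E'
from h import *
for n in ['wrist','scene','side']:
    p,d,o=shot(n,n+'10')
    P=cloud(n,d,o).reshape(-1,3)
    m=(abs(P[:,0]-.524)<.07)&(abs(P[:,1]-.118)<.07)
    D=P[m&(abs(P[:,2]-.109)<.008)]
    D=D[np.hypot(D[:,0]-.524,D[:,1]-.118)<.058]
    H=P[m&(abs(P[:,2]-.146)<.004)]
    v=np.linalg.svd(H-H.mean(0),full_matrices=False)[2][0] if len(H)>5 else np.zeros(3)
    A=np.c_[D[:,:2]-[.524,.118],np.ones(len(D))]
    print(n,len(D),'disc z',np.median(D[:,2]),'slope/z',np.linalg.lstsq(A,D[:,2],rcond=None)[0],'bar yaw',np.degrees(np.arctan2(v[1],v[0])),len(H),H.mean(0))
    if n!='wrist': cv2.imwrite(f'pics/{n}10c.png',cv2.resize(p[130:290,270:450,::-1],None,fx=4,fy=3.7,interpolation=cv2.INTER_CUBIC))
print(o['time_s'],o['tool_pos'],o['force'],o['wrist_torque'],o['grip_width'])
E
```

```text
wrist 9134 disc z 0.10918788241891414 slope/z [0.00014022 0.00148127 0.10923085] bar yaw 166.6103065429814 1452 [0.52545514 0.11904378 0.14476316]
scene 1090 disc z 0.11059287985476551 slope/z [0.00382045 0.0162697  0.11104692] bar yaw 167.2242867352665 209 [0.52043131 0.11471131 0.14536471]
side 812 disc z 0.11161741389545143 slope/z [0.03566352 0.01067561 0.11153676] bar yaw 165.15441960795556 143 [0.52027941 0.11388065 0.14495963]
18.3 [0.52443665 0.11900216 0.20088284] [ 0.15638449  0.53118204 -0.21868799] [-0.00995237  0.16946427  0.03288524] 0.050155381449437646
```

View pics/side10c.png

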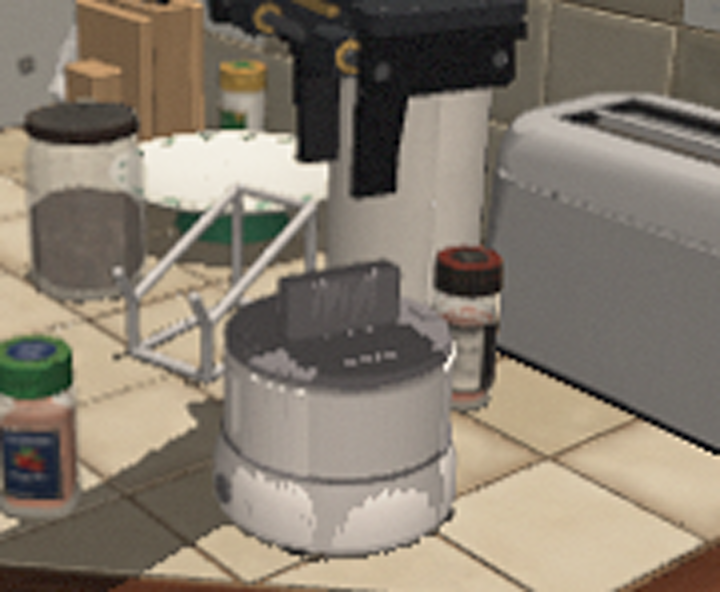

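View pics/wrist10.png

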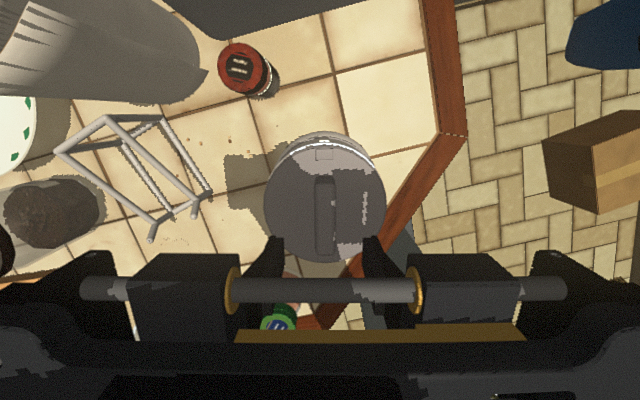

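View pics/scene10.png

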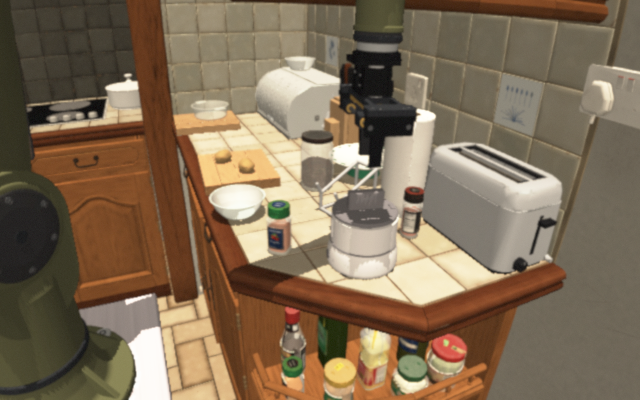

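```bash
python3 -c "
from h import *
print(env.sign_off())"
```

```text
the job is handed in; nothing more can be done
None
```

The lid is locked on the chopper and the job is handed in, at about 18 s of the 48 s allowed.

I took the lid from the rest with the tool tilted to match. I set it level with its lugs in the slots, pressed it down about 6 mm, turned it clockwise about 75° to the stop, released it and backed the gripper off.

**Stop:** the turning moment rose to 1.26 N m when I pushed slightly past the expected angle.

**Locked:** before letting go, I pulled up with about 5 N and the lid held. After letting go, the wrist camera showed:
- **Height:** the disc top is 10 mm above the rim, the height expected when locked.
- **Angle:** the handle is at -13.4°, against -13.1° expected from the slots. The other two cameras put it at -12.8° and -14.8°.
- **Tilt:** under 0.1°. The side camera's fit suggested about 2°, but it saw only part of the lid, so I trusted the wrist camera.

**Surroundings:** in the last pictures the jars and bowl stand where they did at the start, and the gripper is clear of everything. I judged this by eye and did not measure it.

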